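Turn the drum mixer by its spokes until the filling port is up, then lock it

ROBOT

A 6-joint arm with a two-finger parallel gripper is mounted at the origin on a cart in front of the work surface, level with it; the furniture and walls round the work are solid. World frame = base frame: x ahead of the robot, y to its left, z up, the work surface at z = 0. Lengths are in m, angles in rad, forces in N, time in s.
With the tool pointing down it reaches from about 0.3 to 0.775 m from the base axis. Payload 14.6 kg.
Tool frame: the origin (TCP) lies at the very end of the fingers, on their centre line; the grasp point (between the pads) lies 19 mm behind it; z points along the fingers, y is the line along which they close (so a half turn about z gives the same grasp; the last joint's range is limited). The gripper opens to 94 mm and grips with 3 to 60 N. Pads are 16 mm wide; open, the fingers measure 119 mm over their backs; the gripper's body (75 mm by 177 mm) begins 78 mm behind the grasp point.
Start: joints at [-1.29, 0.3, 1.521, -0, 1.321, -0.067], TCP at [0.187, -0.517, 0.205] pointing down, gripper open.
Joint ranges: [-3.03, 3.03], [-0.79, 2.21], [0.23, 2.52], [-1.04, 4.18], [0, 3.07], [-2.55, 2.55]. Speed limits (rad/s): [2.22, 2.22, 2.57, 3.14, 3.14, 3.14].

INTERFACE

Orientations are given as [roll, pitch, yaw] about the fixed x, y, z axes, in that order (R = Rz(yaw) Ry(pitch) Rx(roll)).
In Python, from station import ctrl gives the robot as it stands.
- The arm moves only by the tool carry_out, never from a script. Its argument "motion" is text: rows parted by semicolons, each of 7 numbers parted by spaces: the shift along the world's x, y, z in m, then the turn, a rotation vector about the world's x, y, z in degrees, then the closure in counts, from 0 (fully open) to 255 (shut). In form: dx dy dz wx wy wz hand; .... A call has 1 to 20 rows; each row shifts and turns the commanded pose from where the row before left it; what a row does not reach is not made up. A row lasts 1/12 s, in which the tool goes at most 41.7 mm and 7.16 degrees, less where a joint would pass 70% of its speed; a pose out of reach is approached as far as the arm can. A call is refused whole if a number of a shift passes 0.0417 or a number of a turn 7.16, either way. A call with a gripper value outside its range is refused whole. The fingers move at their own pace and stop on an object; "grip_force" is the grip in N (left out, the last holds). Time passes only in rows, so rows that do not move let the fingers close. It gives the time, the measured TCP pose, the force, the opening and the grip force at its end, in the units of the state.
- ctrl.get_obs(): the state, without advancing time (a new reading comes with each control period).
- ctrl.camera(name): name is "scene" or "top" or "wrist"; returns a dict with "pixels" (384x512x3 uint8, red, green, blue), "range_z" (384x512 float32, m along the optical axis (not along the pixel's ray), 0 where there is no reading), "K" (3x3 intrinsics, pixels), "position" and "attitude" of the camera in the world. Camera axes: x right, y up, looking along -z (the intrinsics and any distortion apply to the point x, -y, -z); pixel columns grow to the right and rows downward; lengths in m; the calibration is good to about 2 mm. A picture is of the moment at which its call begins.
- ctrl.hand_in(): hands the job in; it is judged then, once.
The state is a dict: "time_s": time; "qpos": joint angles; "joint_vel": joint speeds; "tau": joint torques, N m; "ee_pos": TCP position; "eef_rot": TCP orientation; "force": force on the tool from outside, world axes, zero at the start; "moment": the same for the moment, N m; "grip_width": finger opening in m; "grip_force": force on a finger pad.
Only numpy, scipy, OpenCV 4.12 (cv2) and the standard library are available. Lean on these libraries where they do the work, as an engineer would, in place of code of your own. Each camera call takes 0.05 s, during which the arm holds its last target. There are 200 camera calls.

TASK

Get the bench drum mixer ready for filling: push the spokes of its handwheel round, one after another, until the black-capped filling port on the drum points straight up. Then press the locking pin, on top of the upright at the end away from the handwheel, fully down so that it drops into the notched disc and locks the drum. Push only on the spokes and on the pin, without touching the drum or its port, and leave the beaker, the vial and the stopper beside the mixer where they stand.

Things in the scene. Friction and masses are not known exactly. Their poses are not given: they have to be found in the camera images.
- mixer: Fixed stand: grey plate 180 x 120 mm, two white A-shaped uprights, horizontal shaft 165 mm above the worktop. Origin: under the plate's centre, on the worktop. x: level, along the shaft (at y = 0), from handwheel to locking pin; z up. Along x: handwheel plane -120 mm, front upright -83 to -61, drum -55 to +35, index disc (84 mm across) +44 to +54, rear upright +61 to +83 (pin guide to z = 233).
- wheel_hub (a point): Centre of the handwheel, on the shaft; axes as drum. Hub 40 mm across, to 20 mm either side along the shaft; no rim. Five round steel spokes, 12 mm thick, 72 degrees apart in the plane through this point square to the shaft, each ending in a 24 mm black ball centred 80 mm from the shaft (bare spoke: 22 to 67 mm from the shaft). One spoke points the same way as the filling port.
- handwheel (a joint): Turn (rad) of handwheel, drum and index disc, one rigid piece. 0 or any multiple of 2 pi = port straight up; it grows clockwise as seen from the handwheel end looking along the mixer's +x (at +pi/2 the port points along the mixer's -y). Starts 100 to 180 degrees from up, either side. Turns both ways beyond a full turn; no spring, stays where left: friction 0.22 N m (4.4 N at 50 mm from the shaft).
- drum: Steel drum, 96 mm across, 90 mm long, on the shaft between the uprights, turning with the handwheel. Origin on the shaft, over the mixer's origin; z axis = the direction in which the filling port points, x axis along the shaft as the mixer's. Not to be touched.
- port_top (a point): Middle of the top of the port's black screw cap (43 mm across, 16 mm high), 84 mm from the shaft; 249 mm above the worktop when straight up. Below the cap is a steel clamp ring 50 mm across with a wing nut at one side. Not to be touched.
- pin_top (a point): Middle of the top of the locking pin's black head (26 mm across, 10 mm high), straight above the shaft at x = +49 mm of the mixer; 258 mm above the worktop with the pin out, 244 mm fully down. The 10.4 mm pin with its round nose slides straight down into the one notch (15 mm wide, 13 mm deep, in line with the port) of the index disc's rim.
- pin (a joint): How far the locking pin is pressed down, in m: 0 = out (start), 0.014 = fully down. About 3 N friction, no spring: it stays where it is left. The index disc's rim stops it at about 0.002 unless the notch is below. With the port within about 5 degrees of up it goes in; the round nose then centres the drum, which may take up to 15 N.
- beaker: Small glass beaker with some tan powder, 49 mm across, 56 mm tall, standing loose on the worktop near the handwheel; origin under its centre. A bystander.
- vial_tall: White-capped glass vial, 26 mm across, 58 mm tall, standing loose beside the rear end of the mixer; origin under its centre. A bystander.
- stopper: White plastic stopper, 30 mm across, 30 mm tall, standing loose next to the vial; origin under its centre. A bystander.

How it is judged:
On the way:
1. the filling port points up (within 10 degrees) while the locking pin is still out (angle between drum's own z axis and vertical below 0.175 rad and value of joint pin below 0.004 m), for 0.2 s.
At the end, for the whole second after the job is handed in: the filling port points straight up (within 4.5 degrees) and is at rest, the locking pin is down in the notch (at least 11.5 of its 14 mm), and the beaker, vial and stopper stand upright (angle between drum's own z axis and vertical below 0.08 rad and value of joint pin above 0.0115 m and velocity of joint handwheel between -0.1 and 0.1 rad/s and angle between each of beaker, vial_tall, stopper's own z axis and vertical below 0.2 rad); the robot touches nothing.
It fails at once if the robot presses on the drum or its port with over 1 N (contact force between any of the fingers, the arm and drum above 1 N).
It fails at once if the beaker, the vial or the stopper is lifted, carried or shifted by over 25 mm, or knocked over (distance of any of beaker, vial_tall, stopper from where it was at the start of the episode above 0.025 m or angle between any of beaker, vial_tall, stopper's own z axis and vertical above 0.6 rad).
It also fails if it takes over 67 s, if anything falls off the work surface, if the arm or the gripper's body presses on something with over 40 N, if the wrist force passes 120 N, or if a joint passes its speed limit or range.

## Working session

There is one attempt and no reset: what is moved stays moved. The work goes in short steps, Python scripts to look and compute and a tool call to move; the robot and the scene stay as the last step left them, time stands still between calls to the robot, and variables do not carry over. Pictures are saved under pics/ and viewed, at most 10 in all, crops included, and the job is handed in when it is done.

Besides the shell and the picture viewer there is one more tool, called after "Request:" in YAML: its name, and indented under it one key for each argument. carry_out: Moves the arm, as the interface text tells. Its arguments: {"type":"object","properties":{"motion":{"type":"string"},"grip_force":{"type":"number"}},"required":["motion"]}

```bash
mkdir -p pics
cat > h.py <<'E'
import numpy as np, cv2
from station import ctrl
def cam(n,save=None):
    c=ctrl.camera(n)
    if save: cv2.imwrite('pics/'+save,c['pixels'][:,:,::-1])
    return c
def cloud(c):
    z=c['range_z']; K=np.array(c['K']); v,u=np.mgrid[:z.shape[0],:z.shape[1]]
    p=np.stack([(u-K[0,2])/K[0,0]*z,-(v-K[1,2])/K[1,1]*z,-z],-1)
    A=np.array(c['attitude'],float)
    if A.shape!=(3,3):
        from scipy.spatial.transform import Rotation as R
        A=R.from_euler('xyz',A).as_matrix() if A.size==3 else R.from_quat(A).as_matrix()
    P=p@A.T+np.array(c['position']); P[z<=0]=np.nan
    return P
E
python3 - <<'E'
from h import *
for n in('scene','top'):
    c=cam(n,n+'0.png'); print(n,c['K'],c['position'],c['attitude'],c.keys(),np.nanmin(cloud(c)[...,2]))
print(ctrl.get_obs())
E
```

```text
scene [[428.7222667    0.         262.05025547]
 [  0.         428.7222667  192.39538129]
 [  0.           0.           1.        ]] [-0.09888628 -0.86607155  0.60455321] [ 1.09510882  0.02366684 -0.78635816] dict_keys(['pixels', 'range_z', 'K', 'position', 'attitude']) -0.9123589313746325
top [[493.73247535   0.         253.96994262]
 [  0.         493.73247535 191.50336349]
 [  0.           0.           1.        ]] [ 0.21746719 -0.20011017  1.20121239] [ 0.26199545 -0.00416062 -1.86554654] dict_keys(['pixels', 'range_z', 'K', 'position', 'attitude']) -0.9226949924992043
{'time_s': 0.1, 'qpos': array([-1.28960217e+00,  3.00432161e-01,  1.52152216e+00, -1.59260410e-05,
        1.32071878e+00, -6.65813768e-02]), 'joint_vel': array([-0.00110453, -0.00176216, -0.00212876, -0.00248911,  0.00075359,
       -0.00082887]), 'tau': array([ 1.41501573e-04, -5.32649410e+01, -3.53284085e+01,  7.09344330e-02,
        2.35522381e-02, -6.52036351e-05]), 'ee_pos': array([ 0.18737937, -0.51683809,  0.20493262]), 'eef_rot': array([-3.14051357e+00, -5.64928263e-05,  3.47779452e-01]), 'force': array([-0.34838559, -0.83483763,  0.97057269]), 'moment': array([ 0.00210093,  0.02421511, -0.01076016]), 'grip_force': 0.0, 'grip_width': 0.09414424867048439}
```

View pics/scene0.png

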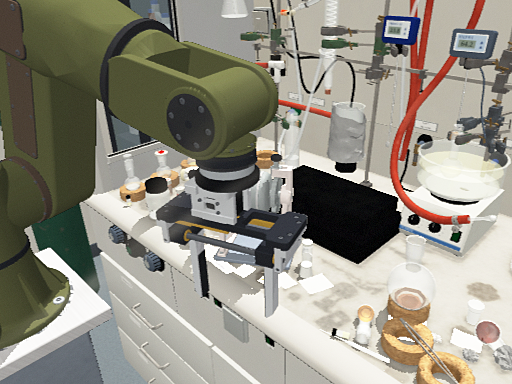

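View pics/top0.png

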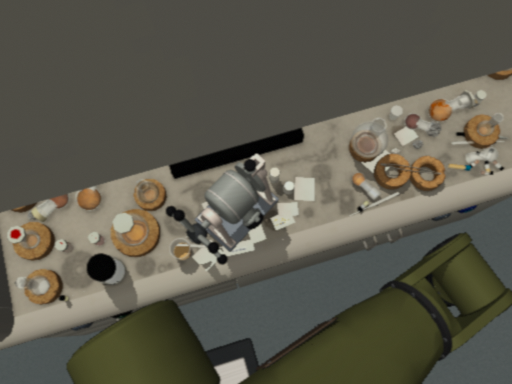

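Scene view: the arm hides the mixer. Top view: mixer about (235,200), handwheel balls near (170-225,210-260), rear upright near (262,180), vial/stopper about (275,173)/(289,187), beaker about (182,250). Next, a zoom on the top view with point data.

Run:
```python
from h import *
c=cam('top'); P=cloud(c)
im=c['pixels'][130:280,150:320,::-1]
cv2.imwrite('pics/topz.png',cv2.resize(im,None,fx=4.6,fy=4,interpolation=cv2.INTER_CUBIC) if 0 else cv2.resize(im,(680,600),interpolation=cv2.INTER_CUBIC))
np.save('P.npy',P)
np.set_printoptions(precision=3,suppress=True,linewidth=200)
for (u,v) in [(235,200),(195,230),(262,180),(252,165),(275,173),(289,187),(182,250),(170,212),(180,215),(214,247),(222,259)]:
    print(u,v,P[v,u], c['pixels'][v,u])
```

```text
235 200 [ 0.464 -0.238  0.211] [121 123 116]
195 230 [ 0.433 -0.141  0.185] [57 58 58]
262 180 [ 0.507 -0.311  0.148] [89 83 76]
252 165 [ 0.512 -0.289  0.26 ] [18 17 19]
275 173 [ 0.539 -0.356  0.059] [210 207 187]
289 187 [ 0.502 -0.382  0.031] [212 217 203]
182 250 [ 0.432 -0.088  0.01 ] [120  94  55]
170 212 [ 0.491 -0.099  0.163] [15 16 17]
180 215 [ 0.458 -0.124  0.247] [14 12 14]
214 247 [ 0.379 -0.171  0.234] [15 15 16]
222 259 [ 0.365 -0.178  0.142] [17 16 17]
```

View pics/topz.png

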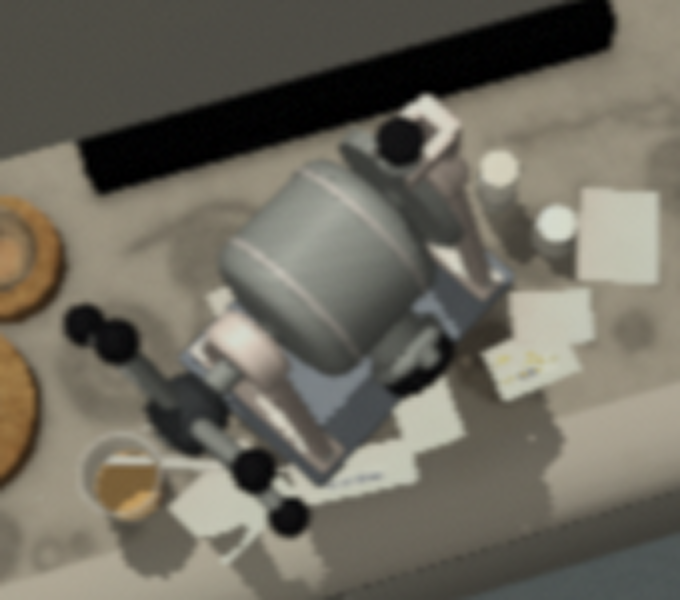

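Zoomed top view (4x, offset 150,130): four black spoke balls at (85,323), (115,340), (255,468), (288,517), hub (185,412), pin head (400,140), port pointing to the robot's side and below level near (415,350). Fit the mixer pose from these.

```bash
cat > fit.py <<'E'
from h import *
from scipy.optimize import least_squares
np.set_printoptions(precision=4,suppress=True,linewidth=200)
c=cam('top'); P=cloud(c); o=np.array(c['position'])
dark=(c['pixels'].max(2)<40)
def blob(u,v,rad=4):
    V,U=np.mgrid[:384,:512]; m=dark&((U-u)**2+(V-v)**2<=rad**2)&np.isfinite(P[...,2])
    p=P[m]; return p[p[:,2]>np.median(p[:,2])-.02]
balls=[blob(*b) for b in [(171,211),(179,215),(214,247),(222,259)]]
def centre(p):
    r=least_squares(lambda q:np.linalg.norm(p-q,axis=1)-.012,p.mean(0)-[0,0,.01],loss='soft_l1',f_scale=.001); return r.x
C=np.array([centre(p) for p in balls]); print(C,[len(p) for p in balls])
pin=np.median(blob(250,165,3),0); print('pin',pin)
from itertools import permutations
def model(q,k):
    x,y,yaw,th=q; ex=np.array([np.cos(yaw),np.sin(yaw),0]); ey=np.array([-ex[1],ex[0],0]); ez=np.array([0,0,1.])
    O=np.array([x,y,0]); a=th+np.asarray(k)*2*np.pi/5
    B=O-.12*ex+.165*ez+.08*(np.cos(a)[:,None]*ez-np.sin(a)[:,None]*ey)
    return B,O+.049*ex+.258*ez
best=None
for k in permutations(range(5),4):
    if k[0]!=0: continue
    for t0 in (0,1.5,3,4.5):
        r=least_squares(lambda q:np.r_[(model(q,k)[0]-C).ravel(),model(q,k)[1]-pin],[.46,-.23,-1.05,t0])
        if best is None or r.cost<best[0].cost: best=(r,k)
r,k=best; print(r.x,k,'rms mm',1e3*np.sqrt(2*r.cost/15),np.degrees(r.x[2]))
a=np.degrees(r.x[3])+72*np.arange(5); print('spoke angles',(a+180)%360-180)
x,y,yaw,_=r.x; ex=np.array([np.cos(yaw),np.sin(yaw)]); ey=np.array([-ex[1],ex[0]]); d=P[...,:2]-[x,y]
X=d@ex; Y=d@ey; Z=P[...,2]-.165; R=np.hypot(Y,Z)
m=(X>-.05)&(X<.03)&(R>.066)&(R<.1)&(Z>-.12)
print('port pts angle',m.sum(),np.degrees(np.arctan2(-np.median(Y[m]),np.median(Z[m]))),'hub',[x,y]-.12*ex)
E
python3 fit.py
```

```text
[[ 0.4908 -0.1035  0.1716]
 [ 0.4608 -0.1205  0.235 ]
 [ 0.3813 -0.1664  0.2235]
 [ 0.3678 -0.1766  0.1297]] [47, 49, 48, 47]
pin [ 0.5129 -0.2856  0.2588]
[ 0.4888 -0.2435 -1.0437  4.5948] (0, 1, 2, 3) rms mm 5.115888034408423 -59.79970429544065
spoke angles [ -96.7365  -24.7365   47.2635  119.2635 -168.7365]
port pts angle 142 102.29770882532183 hub [ 0.4284 -0.1397]
```

```bash
sed -i 's/^pin=/Ca=C;C=C[1:];pin=/; s/permutations(range(5),4)/permutations(range(5),3)/; s/cost\/15/cost\/12/' fit.py; python3 fit.py
```

```text
[[ 0.4897 -0.1005  0.1713]
 [ 0.4623 -0.1196  0.2362]
 [ 0.3812 -0.168   0.2226]
 [ 0.3685 -0.1761  0.1304]] [47, 49, 48, 47]
pin [ 0.5135 -0.2858  0.2584]
[ 0.4898 -0.2434 -1.0456  5.7943] (0, 1, 2) rms mm 0.6180166583180912 -59.90853160152283
spoke angles [ -28.0122   43.9878  115.9878 -172.0122 -100.0122]
port pts angle 151 102.126164692623 hub [ 0.4296 -0.1395]
```

Request:
carry_out:
  motion: "0 0 0.02 0 0 0 255;0 0 0.02 0 0 0 255;0 0 0.02 0 0 0 255;0 0 0.02 0 0 0 255;0.013 0.027 0 0 0 0.85 255;0.013 0.027 0 0 0 0.85 255;0.013 0.027 0 0 0 0.85 255;0.013 0.027 0 0 0 0.85 255;0.013 0.027 0 0 0 0.85 255;0.013 0.027 0 0 0 0.85 255;0.013 0.027 0 0 0 0.85 255;0.013 0.027 0 0 0 0.85 255;0.013 0.027 0 0 0 0.85 255;0.013 0.027 0 0 0 0.85 255;0.013 0.027 0 0 0 0.85 255;0.013 0.03 0 0 0 0.85 255;0 0 0 0 0 0 255;0 0 0 0 0 0 255"

```text
time_s: 1.75
ee_pos: [0.3438, -0.1891, 0.2856]
eef_rot: [3.141, -0.0, 0.529]
force: [-0.7, -0.4, -0.0]
grip_width: 0.0002
grip_force: 0.0
```

Run:
```python
from h import *
a=cam('scene')['pixels']; b=cam('wrist')['pixels']; t=cam('top')['pixels']
cv2.imwrite('pics/a1.png',cv2.resize(np.vstack([np.hstack([a,b])[:, :, ::-1],]),(800,300)))
o=ctrl.get_obs(); print(o['ee_pos'],o['eef_rot'],o['grip_width'],o['force'])
```

```text
[ 0.34317221 -0.1907187   0.28539462] [-3.14154434e+00  1.71417410e-04  5.24860224e-01] 0.0004407025055225873 [-0.75225339  0.41583262 -0.18848004]
```

View pics/a1.png

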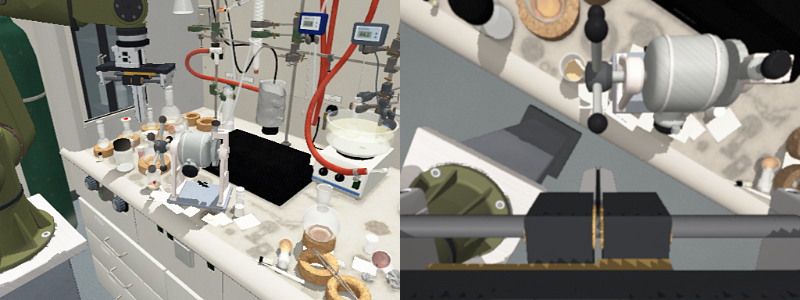

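Scene view: arm above the wheel's near side, wheel at (165,150), port (190,170) on the near lower side. Wrist view: the closed fingers' column (598) lines up with the wheel plane (598). Descend and push.

Request:
carry_out:
  motion: "0 0 -0.0195 0 0 0 255;0 0 -0.0195 0 0 0 255;0 0 -0.0195 0 0 0 255;0 0 -0.0195 0 0 0 255;0 0 0 0 0 0 255;0.0052 0.003 0 0 0 0 255;0.0052 0.003 0 0 0 0 255;0.0052 0.003 0 0 0 0 255;0.0052 0.003 0 0 0 0 255;0.0052 0.003 0 0 0 0 255;0.0052 0.003 0 0 0 0 255;0.0052 0.003 0 0 0 0 255;0.0052 0.003 0 0 0 0 255;0.0052 0.003 0 0 0 0 255;0.0052 0.003 0 0 0 0 255"

```text
time_s: 3.15
ee_pos: [0.3961, -0.16, 0.2084]
eef_rot: [3.14, 0.0, 0.526]
force: [-4.3, -2.0, 3.8]
grip_width: 0.0004
grip_force: 2.3
```

Request:
carry_out:
  motion: "0.0052 0.003 0 0 0 0 255;0.0052 0.003 0 0 0 0 255;0.0052 0.003 0 0 0 0 255;0.0052 0.003 0 0 0 0 255;0.0052 0.003 0 0 0 0 255;0.0052 0.003 0 0 0 0 255;0.0052 0.003 0 0 0 0 255;0.0052 0.003 0 0 0 0 255;0.0052 0.003 0 0 0 0 255;0.0052 0.003 0 0 0 0 255;0 0 0 0 0 0 255"

```text
time_s: 4.07
ee_pos: [0.4482, -0.1294, 0.2072]
eef_rot: [-3.141, -0.0, 0.526]
force: [-1.7, 0.8, 1.6]
grip_width: 0.0005
grip_force: 0.8
```

Run:
```python
from h import *
a=cam('scene')['pixels'][60:240,90:300]; b=cam('wrist')['pixels']
cv2.imwrite('pics/a2.png',np.hstack([cv2.resize(a,(448,384)),cv2.resize(b,(350,384))])[:,:,::-1])
o=ctrl.get_obs(); d=o['ee_pos'][:2]-[.4296,-.1395]; print(o['ee_pos'],o['force'],'yprime',d@[.865,.5015],'off',d@[.5015,-.865])
```

```text
[ 0.44775807 -0.12974199  0.20735315] [-0.06680438 -0.61763887  0.38933329] yprime 0.02060037402261828 off 0.0006655907743288812
```

View pics/a2.png

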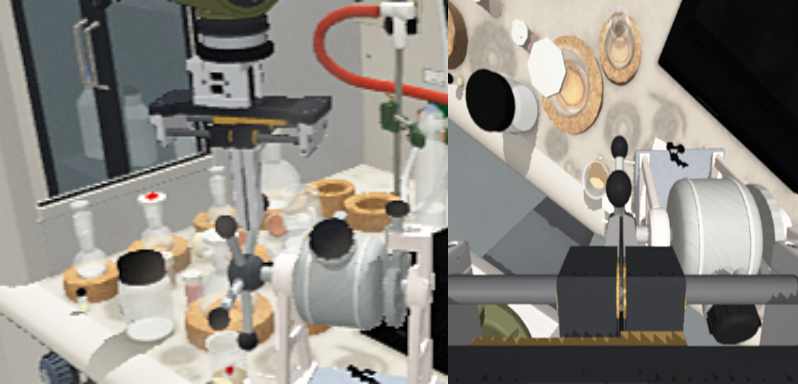

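View: the drum port (332,238 in left half) now about 35 degrees from up, next spoke ball (226,228) raised on the near side, finger clear between spokes. Second push.

Request:
carry_out:
  motion: "-0.0026 -0.0015 0 0 0 0 255;0 0 0.026 0 0 0 255;0 0 0.026 0 0 0 255;0 0 0.026 0 0 0 255;-0.0176 -0.0102 0 0 0 0 255;-0.0176 -0.0102 0 0 0 0 255;-0.0176 -0.0102 0 0 0 0 255;-0.0176 -0.0102 0 0 0 0 255;-0.0176 -0.0102 0 0 0 0 255;0 0 0 0 0 0 255;0 0 -0.026 0 0 0 255;0 0 -0.026 0 0 0 255;0 0 -0.026 0 0 0 255;0 0 0 0 0 0 255"

```text
time_s: 5.33
ee_pos: [0.3555, -0.1815, 0.2036]
eef_rot: [-3.136, 0.003, 0.526]
force: [0.0, -0.3, -0.6]
grip_width: 0.0007
grip_force: 0.0
```

Request:
carry_out:
  motion: "0.0049 0.0029 0 0 0 0 255;0.0049 0.0029 0 0 0 0 255;0.0049 0.0029 0 0 0 0 255;0.0049 0.0029 0 0 0 0 255;0.0049 0.0029 0 0 0 0 255;0.0049 0.0029 0 0 0 0 255;0.0049 0.0029 0 0 0 0 255;0.0049 0.0029 0 0 0 0 255;0.0049 0.0029 0 0 0 0 255;0.0049 0.0029 0 0 0 0 255;0 0 0 0 0 0 255"

```text
time_s: 6.25
ee_pos: [0.4067, -0.153, 0.2075]
eef_rot: [-3.142, -0.0, 0.526]
force: [0.6, 1.3, -0.7]
grip_width: 0.0006
grip_force: 0.0
```

```bash
cat > ang.py <<'E'
from h import *
c=cam('scene'); t=cam('top')
o=ctrl.get_obs(); d=o['ee_pos'][:2]-[.4296,-.1395]; print(o['ee_pos'],'yprime',d@[.865,.5015],o['force'])
ex=np.array([np.cos(-1.0456),np.sin(-1.0456)]); ey=np.array([-ex[1],ex[0]])
for n,k in(('scene',c),('top',t)):
    P=cloud(k); d=P[...,:2]-[.4898,-.2434]; X=d@ex;Y=d@ey;Z=P[...,2]-.165;R=np.hypot(Y,Z)
    dark=k['pixels'].max(2)<60
    m=dark&(abs(X+.01)<.03)&(R>.06)&(R<.1)
    # cap top plane: points with largest extent; use fit of normal
    if m.sum()>20:
        a=np.arctan2(-Y[m],Z[m]); print(n,'cap',m.sum(),'ang mid of extents',np.degrees((np.percentile(a,3)+np.percentile(a,97))/2), 'X mid',np.median(X[m]))
        mm=m&(X>-.05); 
        from scipy.optimize import least_squares
        # points on the flat top satisfy -Y sin a + Z cos a = .084
        r=least_squares(lambda q:-Y[m]*np.sin(q[0])+Z[m]*np.cos(q[0])-.084,[np.median(a)],loss='soft_l1',f_scale=.001); print('  top-plane angle',np.degrees(r.x),'rms',np.sqrt(np.mean((-Y[m]*np.sin(r.x)+Z[m]*np.cos(r.x)-.084)**2)))
    w=dark&(abs(X+.12)<.014)&(R>.066)&(R<.095)
    q=np.sort(np.degrees(np.arctan2(-Y[w],Z[w]))); 
    if len(q): g=np.split(q,np.where(np.diff(q)>10)[0]+1); print('  balls',[(round(float(np.mean(s)),1),len(s)) for s in g if len(s)>5])
E
python3 ang.py
```

```text
[ 0.40606227 -0.15327782  0.20727399] yprime -0.0272697115579915 [ 0.66932767 -0.44772582  0.19619915]
scene cap 219 ang mid of extents 6.9738245850469385 X mid -0.008103739918867528
  top-plane angle [10.18002126] rms 0.004935420068571816
  balls [(-63.6, 43), (72.5, 69), (138.4, 53)]
top cap 210 ang mid of extents 3.8008722704727305 X mid -0.004744032489962711
  top-plane angle [6.28147263] rms 0.003975568617472605
  balls [(68.1, 85)]
```

Request:
carry_out:
  motion: "0.002 0.0012 0 0 0 0 255;0.002 0.0012 0 0 0 0 255;0.002 0.0012 0 0 0 0 255;0 0 0 0 0 0 255;0 0 0 0 0 0 255;-0.004 -0.0023 0 0 0 0 255;-0.01 -0.0058 0 0 0 0 255;0 0 0.026 0 0 0 255;0 0 0.026 0 0 0 255;0 0 0.026 0 0 0 255;-0.02 -0.0116 0 0 0 0 255;-0.02 -0.0116 0 0 0 0 255;0 0 0 0 0 0 255"

```text
time_s: 7.43
ee_pos: [0.3554, -0.1826, 0.2858]
eef_rot: [3.141, -0.0, 0.524]
force: [0.3, 0.6, 1.1]
grip_width: 0.0005
grip_force: 0.0
```

```bash
python3 ang.py
python3 - <<'E'
from h import *
a=cam('scene')['pixels'][60:240,90:300]; b=cam('top')['pixels'][130:280,150:320]
cv2.imwrite('pics/a3.png',np.hstack([cv2.resize(a,(448,384)),cv2.resize(b,(350,309+75))])[:,:,::-1])
E
```

```text
[ 0.35718167 -0.18170037  0.28560262] yprime -0.08380534251269904 [-0.07261356 -0.62977848  0.49259211]
scene cap 210 ang mid of extents 3.0022290187160476 X mid -0.008756644974467112
  top-plane angle [6.10429148] rms 0.005385986779070551
  balls [(-67.8, 41), (69.0, 70), (134.7, 42)]
top cap 303 ang mid of extents -3.0012524976685984 X mid -0.011474845537225999
  top-plane angle [-1.82173885] rms 0.0030524590306075477
```

View pics/a3.png

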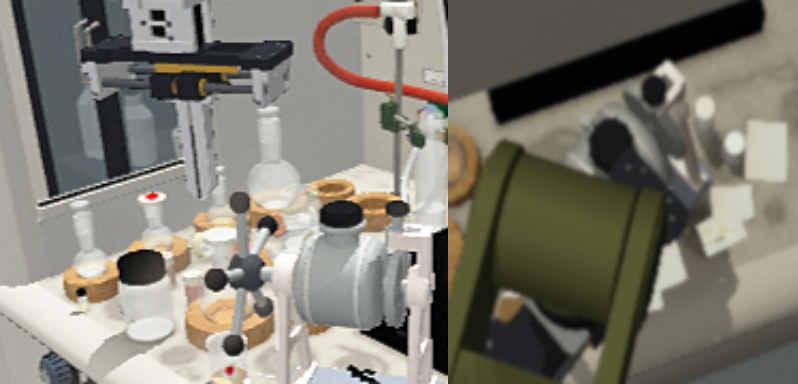

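Both views show the port upright (left half, cap at (341,213)) and the arm clear. Go over the pin.

Request:
carry_out:
  motion: "0 0 0.014 0 0 0 255;0.0195 -0.013 0 0 0 0 255;0.0195 -0.013 0 0 0 0 255;0.0195 -0.013 0 0 0 0 255;0.0195 -0.013 0 0 0 0 255;0.0195 -0.013 0 0 0 0 255;0.0195 -0.013 0 0 0 0 255;0.0195 -0.013 0 0 0 0 255;0.0195 -0.013 0 0 0 0 255;0 0 0 0 0 0 255;0 0 -0.016 0 0 0 255;0 0 -0.016 0 0 0 255;0 0 -0.004 0 0 0 255;0 0 -0.004 0 0 0 255;0 0 -0.003 0 0 0 255;0 0 -0.002 0 0 0 255;0 0 -0.002 0 0 0 255;0 0 0 0 0 0 255"

```text
time_s: 9.13
ee_pos: [0.514, -0.2852, 0.2528]
eef_rot: [3.141, -0.001, 0.526]
force: [-0.6, -0.3, 0.2]
grip_width: 0.0008
grip_force: 0.0
```

Request:
carry_out:
  motion: "0 0 -0.002 0 0 0 255;0 0 -0.002 0 0 0 255;0 0 -0.001 0 0 0 255"

```text
time_s: 9.38
ee_pos: [0.514, -0.2853, 0.2475]
eef_rot: [3.141, -0.0, 0.526]
force: [1.4, 1.1, 3.7]
grip_width: 0.0002
grip_force: 2.1
```

Request:
carry_out:
  motion: "0 0 -0.002 0 0 0 255;0 0 -0.002 0 0 0 255;0 0 -0.001 0 0 0 255;0 0 0 0 0 0 255"

```text
time_s: 9.72
ee_pos: [0.5141, -0.2853, 0.2441]
eef_rot: [3.14, -0.001, 0.526]
force: [-2.3, 3.6, 13.9]
grip_width: 0.0006
grip_force: 7.1
```

Request:
carry_out:
  motion: "0 0 -0.0015 0 0 0 255;0 0 0 0 0 0 255;0 0 0 0 0 0 255"

```text
time_s: 9.97
ee_pos: [0.5142, -0.2854, 0.244]
eef_rot: [3.138, -0.002, 0.526]
force: [-6.2, 7.0, 24.1]
grip_width: 0.0004
grip_force: 12.0
```

Request:
carry_out:
  motion: "0 0 0.01 0 0 0 255;0 0 0.03 0 0 0 255;0 0 0.03 0 0 0 255;-0.03 -0.03 0.02 0 0 0 255;-0.03 -0.03 0 0 0 0 255;-0.03 -0.03 0 0 0 0 255;-0.03 -0.03 0 0 0 0 255;-0.03 -0.03 0 0 0 0 255;-0.03 -0.03 0 0 0 0 255;0 0 0 0 0 0 255;0 0 0 0 0 0 255"

```text
time_s: 10.88
ee_pos: [0.3383, -0.4604, 0.3282]
eef_rot: [-3.141, 0.0, 0.522]
force: [0.2, -0.0, 0.9]
grip_width: 0.0005
grip_force: 0.0
```

```bash
python3 - <<'E'
from h import *
c=cam('top'); P=cloud(c); s=cam('scene'); S=cloud(s)
for n,k,Q in(('top',c,P),('scene',s,S)):
    d=np.hypot(Q[...,0]-.5135,Q[...,1]+.2858); m=(d<.008)&(Q[...,2]>.2)
    print(n,m.sum(),np.median(Q[...,2][m]) if m.any() else None)
b=c['pixels'][130:280,150:320]; a=s['pixels'][60:240,90:300]
a=s['pixels'][100:300,150:350]
cv2.imwrite('pics/a4.png',np.hstack([cv2.resize(a,(400,400)),cv2.resize(b,(400,400))])[:,:,::-1])
E
python3 ang.py
```

```text
top 45 0.24507478350769918
scene 13 0.2065381424526021
[ 0.3408432  -0.45842516  0.32871285] yprime -0.23671559697423716 [-0.23762469  0.02361628  0.26381186]
scene cap 210 ang mid of extents 2.986382883418641 X mid -0.008525345025315843
  top-plane angle [6.33250436] rms 0.005305733781888722
  balls [(-67.2, 44), (70.0, 59), (135.9, 43)]
top cap 352 ang mid of extents 0.046018333317320595 X mid -0.011546123308631282
  top-plane angle [0.63456046] rms 0.0036973897961225413
  balls [(-143.3, 18), (-66.9, 81), (0.4, 106), (64.8, 82), (136.4, 12)]
```

View pics/a4.png

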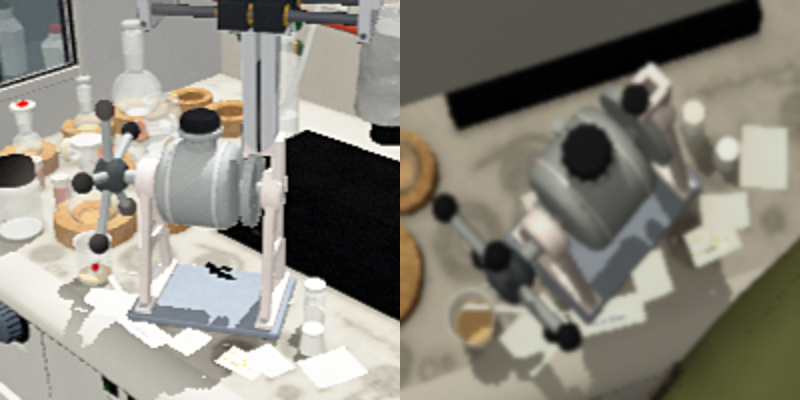

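The port is up (right half, cap at (587,152), about 0.5°). The pin head top is at 0.245 m, so the pin is fully down. The bystanders still stand in place and the arm is clear.

```bash
python3 -c "
from station import ctrl
print(ctrl.hand_in())"
```

```text
the job is handed in; nothing more can be done
None
```

The filling port points straight up (about 0.5° off by camera), the locking pin is pressed fully down, the beaker, vial and stopper still stand in place, and the job was handed in after about 11 s of robot time; no verdict came back.

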